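# Build up a chainsaw clutch on the crankshaft

### The arm

A 6-joint arm with a two-finger parallel gripper is mounted at the origin on the work surface. World frame = base frame: x ahead of the robot, y to its left, z up, the work surface at z = 0. Lengths are in mm, angles in degrees, forces in N, time in s.
With the tool pointing down it reaches from about 300 to 850 mm from the base axis. Payload 4.2 kg.
Tool frame: the origin (TCP) lies at the very end of the fingers, on their centre line; the grasp point (between the pads) lies 19 mm behind it; z points along the fingers, y is the line along which they close (so a half turn about z gives the same grasp; the last joint's range is limited). The gripper opens to 91 mm and grips with 3 to 60 N. Pads are 32 mm wide; open, the fingers measure 118 mm over their backs; the gripper's body (76 mm by 178 mm) begins 60 mm behind the grasp point.
Start: joints at [-66.234, 18.312, 89.639, -0, 72.044, -1.146], TCP at [242.212, -521.514, 213.976] pointing down, gripper open.
Joint ranges: [-177.97, 177.97], [-48.28, 115.42], [12.27, 149.76], [-77.06, 257.06], [2.81, 150.46], [-146.56, 146.56]. Speed limits (degrees/s): [147.25, 147.25, 180, 180, 180, 180].

### API

Orientations are given as [roll, pitch, yaw] about the fixed x, y, z axes, in that order (R = Rz(yaw) Ry(pitch) Rx(roll)).
In Python, from workcell import env, eyes gives the robot as it stands.
- The arm moves only by the tool send_rows, never from a script. Its argument "targets" is text: rows parted by semicolons, each of 7 numbers parted by spaces: the shift along the tool's x, y, z in m, then the turn, a rotation vector about the tool's x, y, z in degrees, then the opening in per cent of the stroke, from 0 (shut) to 100 (fully open). A call has 1 to 12 rows; each row is the pose to reach, as a shift and turn from the pose commanded when the call began, along the tool's axes at that moment; what a row does not reach only later rows make up. A row lasts 1/12 s, in which the tool goes at most 41.7 mm and 7.16 degrees, less where a joint would pass 70% of its speed; a pose out of reach is approached as far as the arm can. A call with a gripper value outside its range is refused whole. The fingers move at their own pace and stop on an object; "grip_force" is the grip in N (left out, the last holds). Time passes only in rows, so rows that repeat a pose let the fingers close. It gives the time, the measured TCP pose, the force, the opening and the grip force at its end, in the units of the state.
- env.state(): the state, without advancing time (a new reading comes with each control period).
- eyes.grab_frame(name): name is "scene" or "top"; returns a dict with "image" (480x640x3 uint8, blue, green, red), "fovy" (degrees; the focal length in pixels is half the picture's height over the tangent of half this angle, whatever the lens; pixels are square), "cx", "cy" (the principal point, pixels), "eye" and "attitude" of the camera in the world. Camera axes: x right, y up, looking along -z (the intrinsics and any distortion apply to the point x, -y, -z); pixel columns grow to the right and rows downward; lengths in mm; the calibration is good to about 2 mm. A picture is of the moment at which its call begins. There is no depth.
- env.job_done(): hands the job in; it is judged then, once.
The state is a dict: "time_s": time; "qpos": joint angles; "qvel": joint speeds; "effort": joint torques, N m; "ee_pos": TCP position; "ee_rot": TCP orientation; "force": force on the tool from outside, world axes, zero at the start; "torque": the same for the moment, N m; "gripper_width": finger opening in mm; "gripper_force": force on a finger pad.
Only numpy, scipy, OpenCV 4.12 (cv2) and the standard library are available. Lean on these libraries where they do the work, as an engineer would, in place of code of your own. Each camera call takes 0.05 s, during which the arm holds its last target. There are 200 camera calls.

### The job

Build up the saw's clutch on the upright shaft of the clamped crankcase: first the plain round spacer, on it the two-shoe clutch hub, then the drum mouth down over the hub, and last the hexagonal collar. Thread each one down the shaft until it lies flat on the part below, let go of it, and leave the other things on the bench where they are.

Things in the scene. Friction and masses are not known exactly. Their poses are not given: they have to be found in the camera images.
- crankcase: Target, fixed: dark base plate 96 x 96 x 12 mm, on it a finned round aluminium housing (80 mm across) with a flat top face (72 mm across) 45 mm above the bench, and in its middle an upright steel shaft, 16 mm thick for 50 mm, then tapering to a 4 mm tip 62 mm above the top face (107 mm above the bench). Origin on the shaft's axis at bench height, z up.
- spacer: Plain round steel ring, 50 mm across, 12 mm high, hole 20 mm, lying flat. Origin: centre of the underside, z up. It goes first, on the housing's top face (underside then 45 mm above the bench).
- hub: Two-shoe clutch hub of dark steel, lying flat, 16 mm high: a central ring (hole 20 mm) joined to two curved shoes that make a broken circle 52 mm across. The shoes' middles lie at its +y and -y (a 52 mm grip along y), the gaps at +x and -x. Origin: centre of the underside, z up. It goes second, on the spacer (underside then 57 mm above the bench).
- drum: Aluminium drum, mouth down: a cup 70 mm across and 17 mm high (inside 62 mm wide, 13 mm deep) with a round boss on top, 40 mm across and 14 mm high, 20 mm hole through; small teeth ring the boss's lowest 4 mm. Lift it by the boss above them. Origin: centre of the mouth plane, z up. It goes third, its inside top on the hub, rim around the hub (mouth plane then 60 mm above the bench).
- collar: Hexagonal steel collar like a big nut, 40 mm across the flats, 14 mm high, hexagonal through hole 20 mm across, lying flat. One pair of flats faces +x and -x of its own frame, the others every 60 degrees. Origin: centre of the underside, z up. It goes last, on the drum's boss (underside then 91 mm above the bench).
- jar: Bystander: upright grey jar with black lid, 60 mm across, 60 mm high. Origin: centre of the underside. Leave it alone.
- threadlock: Bystander: small white bottle with black cap, 28 mm across, 58 mm high. Origin: centre of the underside. Leave it alone.
- plug: Bystander: spark plug lying on the bench, 65 mm long along its x, 21 mm high. Origin under its hexagon. Leave it alone.
- driver: Bystander: screwdriver lying at the left side, 180 mm long along its x. Leave it alone.
- wrench: Bystander: open wrench lying at the right side, 190 mm long along its x. Leave it alone.
Mind the look-alikes: they are no part of the job. Leave any brown, orange or purple look-alike of the spacer alone.

How it is judged (in metres and radians):
At the end, for the whole second after the job is handed in: Spacer, hub, drum and collar sit in this order on the shaft, each within 5 mm of the shaft's axis, flat within 0.08 rad, its underside within 3 mm of its seated height above the bench (spacer 45, hub 57, drum 60, collar 91 mm), released and at rest (horizontal distance between each of spacer, hub, drum, collar and crankcase below 0.005 m and z of spacer in the frame of crankcase between 0.042 and 0.048 m and angle between each of spacer, hub, drum, collar's own z axis and vertical below 0.08 rad and linear speed of each of spacer, hub, drum, collar below 0.02 m/s and angular speed of each of spacer, hub, drum, collar below 0.2 rad/s and z of hub in the frame of crankcase between 0.054 and 0.06 m and z of drum in the frame of crankcase between 0.057 and 0.063 m and z of collar in the frame of crankcase between 0.088 and 0.094 m); the robot touches nothing.
It fails at once if the jar is pushed or knocked more than 30 mm from its place (distance of jar from where it was at the start of the episode above 0.03 m).
It fails at once if the threadlock is pushed or knocked more than 30 mm from its place (distance of threadlock from where it was at the start of the episode above 0.03 m).
It fails at once if the plug is pushed or knocked more than 30 mm from its place (distance of plug from where it was at the start of the episode above 0.03 m).
It fails at once if the driver is pushed or knocked more than 30 mm from its place (distance of driver from where it was at the start of the episode above 0.03 m).
It fails at once if the wrench is pushed or knocked more than 30 mm from its place (distance of wrench from where it was at the start of the episode above 0.03 m).
It also fails if it takes over 109 s, if anything falls off the work surface, if the arm or the gripper's body presses on something with over 40 N, if the wrist force passes 120 N, or if a joint passes its speed limit or range.

## Working session

There is one attempt and no reset: what is moved stays moved. The work goes in short steps, Python scripts to look and compute and a tool call to move; the robot and the scene stay as the last step left them, time stands still between calls to the robot, and variables do not carry over. Pictures are saved under pics/ and viewed, at most 17 in all, crops included, and the job is handed in when it is done.

Besides the shell and the picture viewer there is one more tool, called in YAML: its name, and indented under it one key for each argument. send_rows: Moves the arm, as the interface text tells. Its arguments: {"type":"object","properties":{"targets":{"type":"string"},"grip_force":{"type":"number"}},"required":["targets"]}

```bash
ls; mkdir -p pics; python3 - <<'E'
from workcell import env, eyes
import cv2
for n in ("scene","top"):
    f=eyes.grab_frame(n); cv2.imwrite(f"pics/{n}0.png",f["image"])
    print({k:v for k,v in f.items() if k!="image"})
print(env.state())
E
```

```text
pics
{'fovy': 42.592913797799405, 'cx': 301.0178421974309, 'cy': 241.01351012153268, 'eye': array([1341.5558276 ,  273.99715691, 1013.91142984]), 'attitude': array([ 41.52726148,   0.11438428, 109.70493935])}
{'fovy': 57.57376675876048, 'cx': 321.15379478947216, 'cy': 234.555309203482, 'eye': array([ 364.90675452,   12.25438479, 1082.46399938]), 'attitude': array([  9.26379404,  -1.03033229, -90.94074653])}
{'time_s': 0.1, 'qpos': array([-6.62329107e+01,  1.83476474e+01,  8.96991071e+01, -8.48114789e-04,
        7.20441950e+01, -1.14594349e+00]), 'qvel': array([-0.07315909, -0.07686843, -0.20733771, -0.18691659,  0.01315376,
       -0.03136677]), 'effort': array([-2.92833902e-04, -4.13334560e+01, -2.32509595e+01,  7.28227082e-02,
        4.22252517e-02, -5.34046058e-05]), 'ee_pos': array([ 242.02842056, -521.08382455,  213.20976576]), 'ee_rot': array([-1.79909053e+02, -1.01268194e-03,  2.49132941e+01]), 'force': array([ 0.07656746, -1.15239079, -0.45709351]), 'torque': array([-0.00751943,  0.01547701, -0.02394869]), 'gripper_force': 0.0, 'gripper_width': 90.8189144028714}
```

View pics/top0.png

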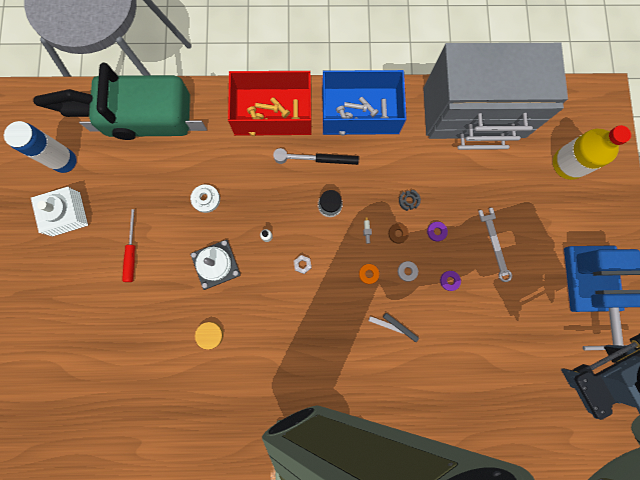

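View pics/scene0.png

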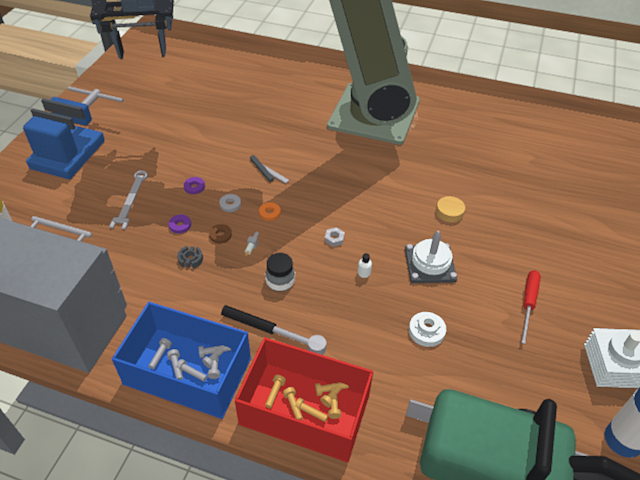

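The top view shows the crankcase near (214,263), the drum (204,197), collar (303,264), grey spacer (408,271) and hub (409,199). The jar is at (330,202), the threadlock at (266,235) and the plug at (367,230). The scene view shows the same layout. Next I'll measure with masks.

```bash
cat > h.py <<'E'
from workcell import env, eyes
import cv2, numpy as np
from scipy.spatial.transform import Rotation as R
def cam(f):
    return 240/np.tan(np.radians(f["fovy"]/2)), R.from_euler("xyz",f["attitude"],degrees=True).as_matrix()
def cast(f,p,z):
    fl,M=cam(f); d=M@np.array([(p[0]-f["cx"])/fl,-(p[1]-f["cy"])/fl,-1])
    return f["eye"]+d*(z-f["eye"][2])/d[2]
def proj(f,P):
    fl,M=cam(f); c=M.T@(np.asarray(P)-f["eye"])
    return np.array([f["cx"]+fl*c[0]/-c[2], f["cy"]-fl*c[1]/-c[2]])
def hull(f,p,r,dark=False):
    "largest grey blob's hull near pixel p"
    hsv=cv2.cvtColor(f["image"],cv2.COLOR_BGR2HSV).astype(int)
    m=(hsv[...,1]<75)
    w=np.zeros(m.shape,np.uint8); cv2.circle(w,tuple(map(int,p)),r,1,-1)
    m=(m&(w>0)).astype(np.uint8)
    c,_=cv2.findContours(m,cv2.RETR_EXTERNAL,cv2.CHAIN_APPROX_NONE)
    return cv2.convexHull(max(c,key=cv2.contourArea))[:,0,:].astype(float)
def cen(h):
    m=cv2.moments(h.astype(np.float32)); return m["m10"]/m["m00"],m["m01"]/m["m00"]
E
python3 - <<'E'
from h import *
F={n:eyes.grab_frame(n) for n in("top","scene")}
O={"spacer":((408,271),(230,202),6,18),"hub":((409,199),(190,257),8,18),"drum":((204,197),(428,329),8,26),"collar":((303,264),(335,236),7,16),"jar":((330,202),(280,272),30,24)}
for n,(a,b,z,r) in O.items():
    for k,p in(("top",a),("scene",b)):
        h=hull(F[k],p,r); c=cen(h); P=np.array([cast(F[k],q,z) for q in h])
        print(n,k,np.round(c,1),np.round(cast(F[k],c,z),1),"ext",np.round(np.ptp(P,axis=0)[:2],1))
t=cv2.resize(F["top"]["image"][170:300,180:280],None,fx=4,fy=4,interpolation=2)
t2=cv2.resize(F["top"]["image"][170:300,370:470],None,fx=4,fy=4,interpolation=2)
cv2.imwrite("pics/a.png",np.hstack([t,t2]))
s=F["scene"]["image"]
cv2.imwrite("pics/b.png",np.hstack([cv2.resize(s[y:y+100,x:x+100],None,fx=4,fy=4,interpolation=2) for x,y in((385,210),(165,185))]))
E
```

```text
spacer top [407.6 270.7] [ 446.6 -222.3    6. ] ext [47.1 50. ]
spacer scene [229.7 202.6] [ 445.5 -224.5    6. ] ext [59.4 54.4]
hub top [409.4 199.5] [ 627.  -235.1    8. ] ext [49.2 53.9]
hub scene [189.7 256.6] [ 625.2 -237.1    8. ] ext [58.5 58.8]
drum top [204.8 198.1] [636.7 281.3   8. ] ext [72.5 73. ]
drum scene [426.9 328.9] [635.7 278.1   8. ] ext [82.3 71.5]
collar top [302. 264.] [467.2  38.4   7. ] ext [44.6 39.6]
collar scene [334.1 236.4] [465.7  35.4   7. ] ext [56.5 44.8]
jar top [330.  203.4] [614.1 -32.6  30. ] ext [66.  59.6]
jar scene [279.5 272.1] [616.6 -34.5  30. ] ext [95.9 70.9]
```

View pics/a.png

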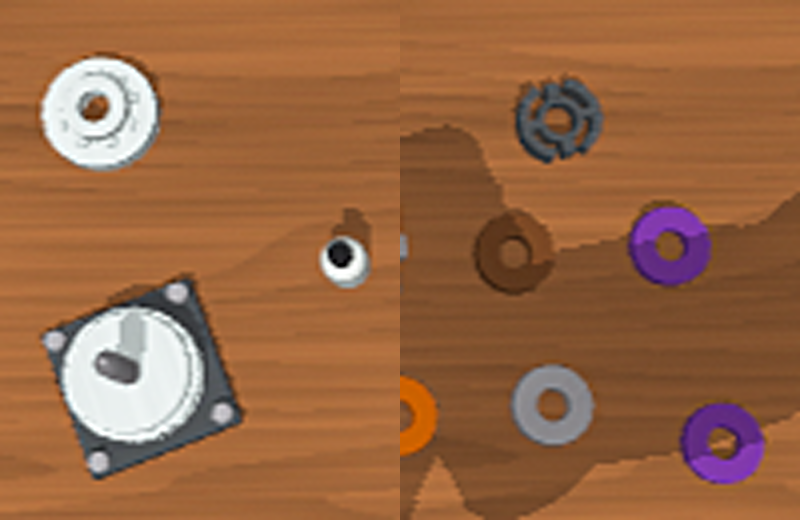

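View pics/b.png

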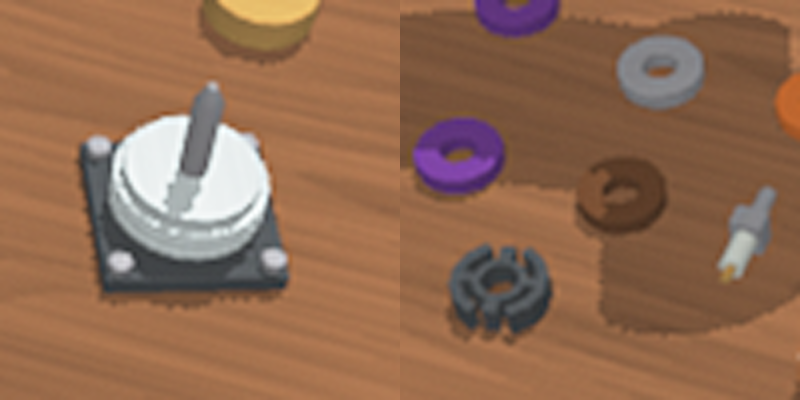

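Top crop: the tip of the shaft is near pixel (205.5,260.5), with the plate bolts around it. The hub's broken circle is at (409,199). In the scene crop the tip is near (437.7,231.8). Next I need the shaft's position, the orientation of the hub and collar, and where the neighbours are.

```bash
python3 - <<'E'
from h import *
F={n:eyes.grab_frame(n) for n in("top","scene")}
T,S=F["top"],F["scene"]
print("tip",cast(T,(205.5,260.5),107).round(1),cast(S,(437.7,231.8),105).round(1))
print("bolts",[ (cast(T,(214.5,264.2),z)[:2].round(1),cast(S,(431.4,260.6),z)[:2].round(1)) for z in(12,16)])
# housing top face: bright hull
for k,p in(("top",(213,263)),("scene",(432,256))):
    f=F[k]; hsv=cv2.cvtColor(f["image"],cv2.COLOR_BGR2HSV); m=((hsv[...,2]>190)&(hsv[...,1]<40)).astype(np.uint8)
    w=np.zeros_like(m); cv2.circle(w,p,26,1,-1); c,_=cv2.findContours(m&w,0,1); h=cv2.convexHull(max(c,key=cv2.contourArea))[:,0].astype(float)
    P=np.array([cast(f,q,40) for q in h]); print("housing",k,cast(f,cen(h),38).round(1),np.ptp(P,axis=0)[:2].round(1))
# collar phase
for k,p in(("top",(303,264)),("scene",(335,236))):
    h=hull(F[k],p,18); P=np.array([cast(F[k],q,10)[:2] for q in h]).astype(np.float32)
    ap=cv2.approxPolyDP(P[:,None],5,True)[:,0]; e=np.roll(ap,-1,0)-ap
    print("collar",k,[(round(float(np.degrees(np.arctan2(b,a)))%60,1),round(float(np.hypot(a,b)))) for a,b in e])
# hub: sample ring in top view at z=16
for rad in(22.5,24):
    g=cv2.cvtColor(T["image"],cv2.COLOR_BGR2HSV)[...,1].astype(np.float32)
    c=cast(T,(409.4,199.5),8)[:2]
    px=np.array([proj(T,[c[0]+rad*np.cos(a),c[1]+rad*np.sin(a),16]) for a in np.radians(range(0,360,10))],np.float32)
    print("hub",rad,cv2.remap(g,px[None,:,0],px[None,:,1],1)[0].astype(int).tolist())
for n,p in dict(orange=(369,274),brown=(398,233),pu1=(437,231),pu2=(450,281),plug=(367,230),thread=(267,237)).items(): print(n,cast(T,p,6).round()[:2])
t=T["image"]
cv2.imwrite("pics/c.png",np.hstack([cv2.resize(t[y:y+40,x:x+40],None,fx=10,fy=10,interpolation=2) for x,y in((389,180),(283,244))]))
E
```

```text
tip [468.6 251.1 107. ] [469.7 249.8 105. ]
bolts [(array([469.3, 252.2]), array([466.5, 251.1])), (array([468.9, 251.3]), array([470. , 251.2]))]
housing top [469.2 250.8  38. ] [76.8 78.8]
housing scene [471.4 268.9  38. ] [80.8 39.4]
collar top [(10.7, 23), (5.0, 25), (9.0, 19), (10.7, 23), (5.3, 25), (9.3, 19)]
collar scene [(10.9, 19), (10.7, 39), (5.9, 21), (52.2, 31), (2.8, 25), (6.3, 21)]
hub 22.5 [153, 120, 92, 116, 67, 42, 36, 59, 27, 27, 16, 21, 17, 46, 30, 56, 33, 68, 57, 46, 75, 76, 58, 45, 46, 29, 38, 45, 28, 39, 33, 28, 31, 40, 35, 26]
hub 24 [165, 150, 159, 162, 87, 34, 33, 50, 20, 20, 17, 19, 24, 28, 19, 29, 30, 95, 86, 68, 115, 93, 57, 40, 45, 37, 55, 40, 62, 46, 24, 60, 51, 59, 31, 80]
orange [ 440. -126.]
brown [ 542. -203.]
pu1 [ 545. -301.]
pu2 [ 420. -326.]
plug [ 550. -125.]
thread [536. 125.]
```

View pics/c.png

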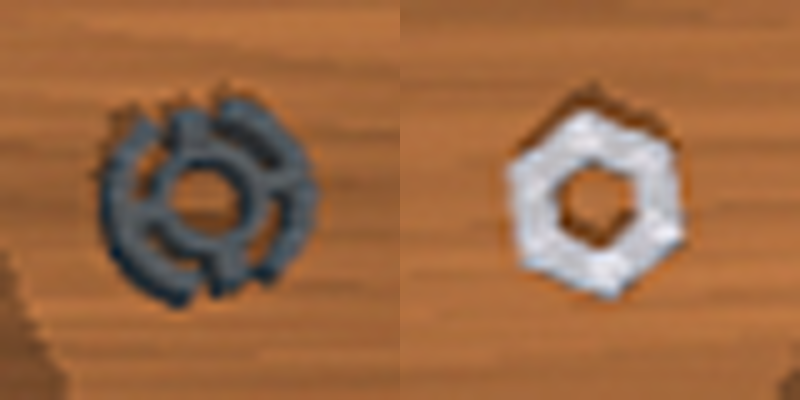

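The shaft axis is about (469.3,250.6) and the two views agree within 1.5 mm. The hub's gaps lie at yaw of about 13° and the collar's flats at about 8°, so one tool yaw of 11° does for all of them.

```bash
cat > go.py <<'E'
import sys
from h import *
s=env.state(); M=R.from_euler("xyz",s["ee_rot"],degrees=True)
x,y,z=map(float,sys.argv[1:4]); yaw=float(sys.argv[4]) if len(sys.argv)>4 else 11
G=R.from_euler("xyz",[180,0,yaw],degrees=True)
print("shift m",(M.inv().apply(np.array([x,y,z])-s["ee_pos"])/1000).round(4),"turn",(M.inv()*G).as_rotvec(degrees=True).round(1))
print(s["time_s"],s["ee_pos"].round(1),s["ee_rot"].round(1),"F",s["force"].round(1),"w",round(s["gripper_width"],1),round(s["gripper_force"],1))
E
python3 go.py 446 -223.4 60
```

```text
shift m [ 0.3104 -0.1843  0.1538] turn [-0.   0.  13.9]
0.3 [ 242.2 -521.4  213.7] [-180.    -0.    24.9] F [-0.1  0.1 -0.1] w 91.2 0.0
```

send_rows:
  targets: "0.3104 -0.1843 0.05 0 0 13.9 80;0.3104 -0.1843 0.05 0 0 13.9 80;0.3104 -0.1843 0.05 0 0 13.9 80;0.3104 -0.1843 0.05 0 0 13.9 80;0.3104 -0.1843 0.05 0 0 13.9 80;0.3104 -0.1843 0.05 0 0 13.9 80;0.3104 -0.1843 0.05 0 0 13.9 80;0.3104 -0.1843 0.05 0 0 13.9 80;0.3104 -0.1843 0.154 0 0 13.9 80;0.3104 -0.1843 0.154 0 0 13.9 80;0.3104 -0.1843 0.154 0 0 13.9 80;0.3104 -0.1843 0.154 0 0 13.9 80"
  grip_force: 25

```text
time_s: 1.3
ee_pos: [442.9, -220.2, 55.0]
ee_rot: [-179.6, 0.5, 11.1]
force: [-0.5, 0.5, -0.6]
gripper_width: 73.2
gripper_force: 0.0
```

```bash
python3 go.py 446 -223.4 2; python3 - <<'E'
from h import *
for k,(x,y) in(("top",(360,220)),("scene",(180,150))):
    f=eyes.grab_frame(k); cv2.imwrite(f"pics/d{k}.png",cv2.resize(f["image"][y:y+100,x:x+100],None,fx=4,fy=4))
a=cv2.imread("pics/dtop.png"); b=cv2.imread("pics/dscene.png"); cv2.imwrite("pics/d.png",np.hstack([a,b]))
E
```

```text
shift m [0.0029 0.0041 0.053 ] turn [-0.4  0.5  0.1]
1.3 [ 442.9 -220.2   55. ] [-179.6    0.5   11.1] F [-0.5  0.5 -0.6] w 73.2 0.0
```

View pics/d.png

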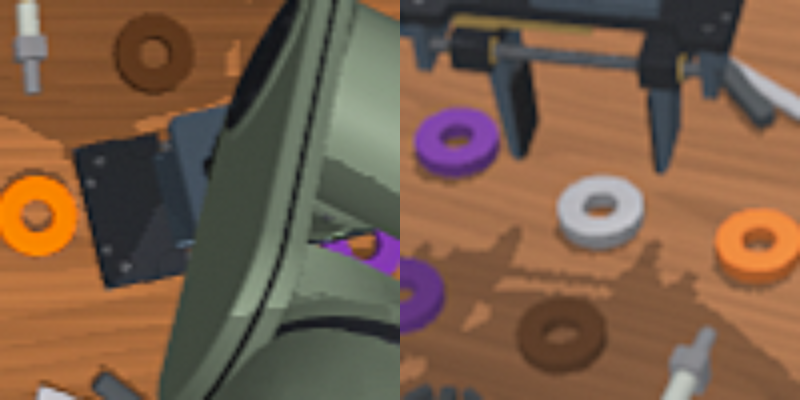

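In the scene view the fingers stand open above and either side of the grey spacer, which is near crop (600,210).

send_rows:
  targets: "0 0 0 0 0 0 80;0 0 0 0 0 0 80;0 0 0 0 0 0 80"

```text
time_s: 1.65
ee_pos: [447.0, -224.9, 61.8]
ee_rot: [179.8, -0.2, 11.0]
force: [0.0, 0.7, 0.2]
gripper_width: 73.0
gripper_force: 0.0
```

```bash
python3 go.py 446 -223.4 2
```

```text
shift m [-0.0009 -0.0018  0.0598] turn [ 0.2 -0.2 -0. ]
1.65 [ 447.  -224.9   61.8] [179.8  -0.2  11. ] F [0.  0.7 0.2] w 73.0 0.0
```

send_rows:
  targets: "0 0 0.03 0 0 0 80;0 0 0.05 0 0 0 80;0 0 0.0575 0 0 0 80;0 0 0.0575 0 0 0 80;0 0 0.0575 0 0 0 80;0 0 0.0575 0 0 0 80;0 0 0.0575 0 0 0 30;0 0 0.0575 0 0 0 30;0 0 0.0575 0 0 0 30;0 0 0.0575 0 0 0 30;0 0 0.0575 0 0 0 30;0 0 0.0575 0 0 0 30"
  grip_force: 25

```text
time_s: 2.65
ee_pos: [446.3, -223.7, 2.9]
ee_rot: [180.0, -0.0, 11.0]
force: [-1.0, -0.3, 4.9]
gripper_width: 49.2
gripper_force: 25.0
```

send_rows:
  targets: "0 0 0 0 0 0 30;0 0 0 0 0 0 30;0 0 0 0 0 0 30;0 0 0 0 0 0 30"

```text
time_s: 2.98
ee_pos: [446.4, -223.7, 2.9]
ee_rot: [180.0, -0.0, 11.0]
force: [0.2, 1.0, 5.5]
gripper_width: 49.0
gripper_force: 25.0
```

send_rows:
  targets: "0 0 -0.03 0 0 0 30;0 0 -0.07 0 0 0 30;0 0 -0.11 0 0 0 30;0 0 -0.148 0 0 0 30;0.01 -0.04 -0.148 0 0 0 30;0.02 -0.08 -0.148 0 0 0 30;0.03 -0.12 -0.148 0 0 0 30;0.04 -0.16 -0.148 0 0 0 30;0.05 -0.2 -0.148 0 0 0 30;0.06 -0.24 -0.148 0 0 0 30;0.07 -0.28 -0.148 0 0 0 30;0.08 -0.32 -0.148 0 0 0 30"

```text
time_s: 3.98
ee_pos: [462.9, 107.7, 150.1]
ee_rot: [180.0, 0.0, 11.0]
force: [0.9, 0.2, -1.8]
gripper_width: 49.1
gripper_force: 25.0
```

send_rows:
  targets: "0.01 -0.04 0 0 0 0 30;0.02 -0.08 0 0 0 0 30;0.03 -0.12 0 0 0 0 30;0.0333 -0.1408 0 0 0 0 30;0.0333 -0.1408 0 0 0 0 30;0.0333 -0.1408 0 0 0 0 30;0.0333 -0.1408 0 0 0 0 30;0.0333 -0.1408 0 0 0 0 30;0.0333 -0.1408 0 0 0 0 30;0.0333 -0.1408 0 0 0 0 30;0.0333 -0.1408 0 0 0 0 30;0.0333 -0.1408 0 0 0 0 30"

```text
time_s: 4.98
ee_pos: [469.4, 249.8, 150.6]
ee_rot: [180.0, -0.0, 11.0]
force: [-0.3, -0.2, -0.9]
gripper_width: 48.8
gripper_force: 25.0
```

```bash
python3 go.py 469.3 250.6 150; python3 - <<'E'
from h import *
L=[]
for k,(x,y) in(("top",(160,200)),("scene",(380,160))):
    f=eyes.grab_frame(k); L.append(cv2.resize(f["image"][y:y+120,x:x+120],None,fx=3.3,fy=3.3,interpolation=2))
    print(k,proj(f,[469.3,250.6,107]).round(1),proj(f,[469.3,250.6,147]).round(1))
cv2.imwrite("pics/e.png",np.hstack(L))
E
```

```text
shift m [ 0.     -0.0008  0.0006] turn [ 0. -0. -0.]
4.9833 [469.4 249.8 150.6] [180.  -0.  11.] F [-0.3 -0.2 -0.9] w 48.8 25.0
top [205.7 260.2] [201.2 258.2]
scene [438.3 231.1] [441.7 217.2]
```

View pics/e.png

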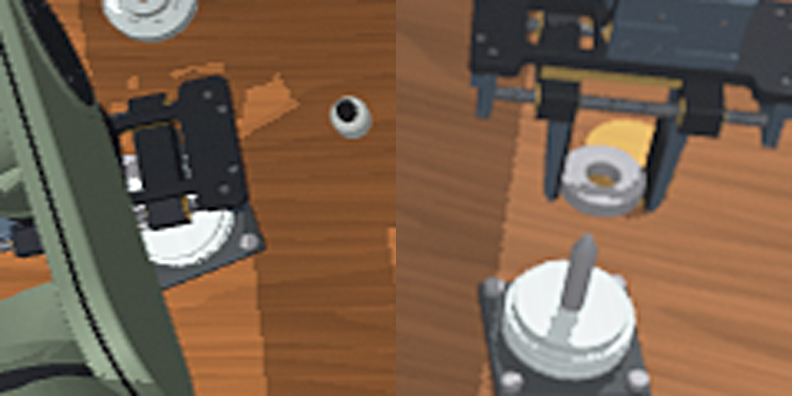

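The spacer hangs level over the shaft. Its centre is near (442,214), matching the expected (442,215), and the tip is at (438,232). I'll lower it in steps and watch the force.

send_rows:
  targets: "0 0 0.025 0 0 0 30;0 0 0.04 0 0 0 30;0 0 0.05 0 0 0 30;0 0 0.06 0 0 0 30;0 0 0.065 0 0 0 30;0 0 0.065 0 0 0 30"

```text
time_s: 5.58
ee_pos: [468.9, 250.1, 84.5]
ee_rot: [180.0, 0.1, 11.0]
force: [-0.6, -0.0, -0.9]
gripper_width: 48.8
gripper_force: 25.0
```

send_rows:
  targets: "0 0 0.01 0 0 0 30;0 0 0.02 0 0 0 30;0 0 0.025 0 0 0 30;0 0 0.03 0 0 0 30;0 0 0.03 0 0 0 30;0 0 0.03 0 0 0 30"

```text
time_s: 6.08
ee_pos: [469.2, 250.3, 55.2]
ee_rot: [180.0, 0.0, 11.0]
force: [1.3, -0.9, -0.4]
gripper_width: 49.1
gripper_force: 25.0
```

send_rows:
  targets: "0 0 0.004 0 0 0 30;0 0 0.0075 0 0 0 30;0 0 0.0075 0 0 0 30;0 0 0.0075 0 0 0 30;0 0 0.0075 0 0 0 30"

```text
time_s: 6.5
ee_pos: [469.4, 250.4, 48.0]
ee_rot: [-180.0, -0.0, 11.0]
force: [0.2, -0.3, -0.2]
gripper_width: 48.7
gripper_force: 25.0
```

send_rows:
  targets: "0 0 0 0 0 0 75;0 0 0 0 0 0 75;0 0 0 0 0 0 75;0 0 0 0 0 0 75;0 0 0 0 0 0 75;0 0 -0.03 0 0 0 75;0 0 -0.07 0 0 0 75;0 0 -0.1025 0 0 0 75;0 0 -0.1025 0 0 0 75"

```text
time_s: 7.25
ee_pos: [473.2, 252.3, 157.1]
ee_rot: [-179.8, -0.8, 11.0]
force: [1.1, 0.8, 0.6]
gripper_width: 68.4
gripper_force: 0.0
```

```bash
cat > d.py <<'E'
# shift along tool axes (yaw 11, tool down) between two commanded world points
import sys; from h import *
a=np.array(list(map(float,sys.argv[1:7]))); G=R.from_euler("xyz",[180,0,11],degrees=True)
print((G.inv().apply(a[3:]-a[:3])/1000).round(4))
E
python3 d.py 469.3 250.6 150 626.1 -236.1 150
python3 - <<'E'
from h import *
f=eyes.grab_frame("scene"); cv2.imwrite("pics/f.png",cv2.resize(f["image"][160:280,380:500],None,fx=4,fy=4,interpolation=2))
E
```

```text
[0.0611 0.5077 0.    ]
```

View pics/f.png

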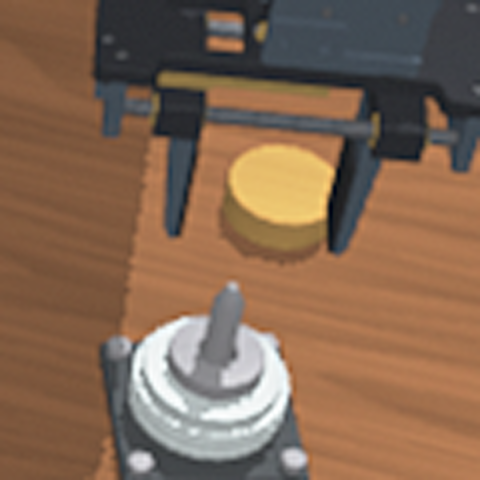

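The spacer lies flat around the shaft, near crop (218,355). The hub is next, and the path stays high at z=150.

send_rows:
  targets: "0.005 0.041 0 0 0 0 80;0.01 0.082 0 0 0 0 80;0.015 0.123 0 0 0 0 80;0.02 0.164 0 0 0 0 80;0.025 0.205 0 0 0 0 80;0.03 0.246 0 0 0 0 80;0.035 0.287 0 0 0 0 80;0.04 0.328 0 0 0 0 80;0.045 0.369 0 0 0 0 80;0.05 0.41 0 0 0 0 80;0.055 0.45 0 0 0 0 80;0.0611 0.49 0 0 0 0 80"

```text
time_s: 8.3
ee_pos: [622.1, -220.8, 148.6]
ee_rot: [-179.9, 0.2, 11.0]
force: [1.4, 0.5, 0.3]
gripper_width: 72.9
gripper_force: 0.0
```

send_rows:
  targets: "0 0.0177 0.02 0 0 0 80;0 0.0177 0.05 0 0 0 80;0 0.0177 0.08 0 0 0 80;0 0.0177 0.1 0 0 0 80;0 0.0177 0.1 0 0 0 80;0 0.0177 0.1 0 0 0 80;0 0.0177 0.1 0 0 0 80;0 0.0177 0.1 0 0 0 80;0 0.0177 0.1 0 0 0 80"

```text
time_s: 9.05
ee_pos: [627.3, -236.6, 52.3]
ee_rot: [179.9, -0.2, 11.0]
force: [0.2, -0.2, 0.4]
gripper_width: 72.9
gripper_force: 0.0
```

```bash
python3 go.py 626.1 -236.1 50; python3 - <<'E'
from h import *
f=eyes.grab_frame("scene"); cv2.imwrite("pics/g.png",cv2.resize(f["image"][180:300,130:250],None,fx=4,fy=4,interpolation=2))
E
```

```text
shift m [-0.0011 -0.0007  0.0023] turn [ 0.1 -0.2  0. ]
9.05 [ 627.3 -236.6   52.3] [179.9  -0.2  11. ] F [ 0.2 -0.2  0.4] w 72.9 0.0
```

View pics/g.png

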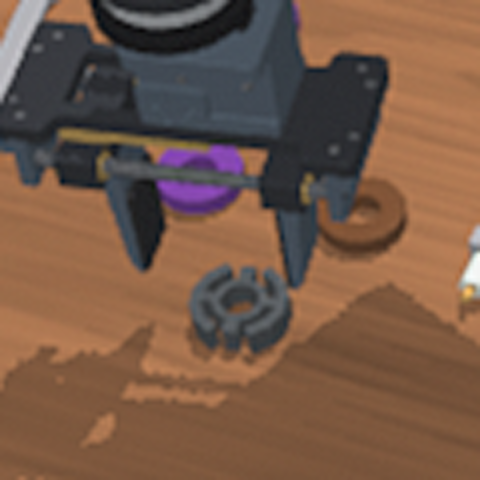

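The fingers straddle the hub, which is near crop (240,310), and nothing else is in the way.

send_rows:
  targets: "0 0 0.025 0 0 0 80;0 0 0.04 0 0 0 80;0 0 0.047 0 0 0 80;0 0 0.047 0 0 0 80;0 0 0.047 0 0 0 80;0 0 0.047 0 0 0 30;0 0 0.047 0 0 0 30;0 0 0.047 0 0 0 30;0 0 0.047 0 0 0 30;0 0 0.047 0 0 0 30;0 0 0.047 0 0 0 30;0 0 0.047 0 0 0 30"

```text
time_s: 10.1
ee_pos: [626.7, -236.5, 4.4]
ee_rot: [180.0, -0.1, 11.0]
force: [-0.1, 0.3, 6.1]
gripper_width: 51.5
gripper_force: 25.0
```

send_rows:
  targets: "0 0 0 0 0 0 30;0 0 0 0 0 0 30;0 0 -0.03 0 0 0 30;0 0 -0.07 0 0 0 30;0 0 -0.11 0 0 0 30;0 0 -0.147 0 0 0 30;0 0 -0.147 0 0 0 30;0 0 -0.147 0 0 0 30"

```text
time_s: 10.77
ee_pos: [627.4, -236.8, 153.0]
ee_rot: [179.8, -0.3, 11.0]
force: [-0.6, 0.2, -2.0]
gripper_width: 51.4
gripper_force: 25.0
```

send_rows:
  targets: "-0.005 -0.041 0 0 0 0 30;-0.01 -0.082 0 0 0 0 30;-0.015 -0.123 0 0 0 0 30;-0.02 -0.164 0 0 0 0 30;-0.025 -0.205 0 0 0 0 30;-0.03 -0.246 0 0 0 0 30;-0.035 -0.287 0 0 0 0 30;-0.04 -0.328 0 0 0 0 30;-0.045 -0.369 0 0 0 0 30;-0.05 -0.41 0 0 0 0 30;-0.055 -0.45 0 0 0 0 30;-0.0611 -0.49 0 0 0 0 30"

```text
time_s: 11.77
ee_pos: [470.5, 234.1, 148.2]
ee_rot: [179.9, 0.2, 11.0]
force: [1.0, 0.1, -0.6]
gripper_width: 51.8
gripper_force: 25.0
```

send_rows:
  targets: "0 -0.0177 0 0 0 0 30;0 -0.0177 0 0 0 0 30;0 -0.0177 0 0 0 0 30;0 -0.0177 0 0 0 0 30;0 -0.0177 0 0 0 0 30;0 -0.0177 0 0 0 0 30;0 -0.0177 0 0 0 0 30;0 -0.0177 0 0 0 0 30"

```text
time_s: 12.43
ee_pos: [469.6, 249.6, 150.4]
ee_rot: [180.0, -0.0, 10.9]
force: [-0.1, 0.1, -0.9]
gripper_width: 51.6
gripper_force: 25.0
```

```bash
python3 go.py 469.3 250.6 150; python3 - <<'E'
from h import *
f=eyes.grab_frame("scene"); cv2.imwrite("pics/i.png",cv2.resize(f["image"][160:280,380:500],None,fx=4,fy=4,interpolation=2))
print((proj(f,[469.3,250.6,162])-[380,160])*4)
E
```

```text
shift m [-0.0001 -0.001   0.0004] turn [ 0.  -0.  -0.1]
12.4333 [469.6 249.6 150.4] [180.   -0.   10.9] F [-0.1  0.1 -0.9] w 51.6 25.0
[252.08030188 207.37850073]
```

View pics/i.png

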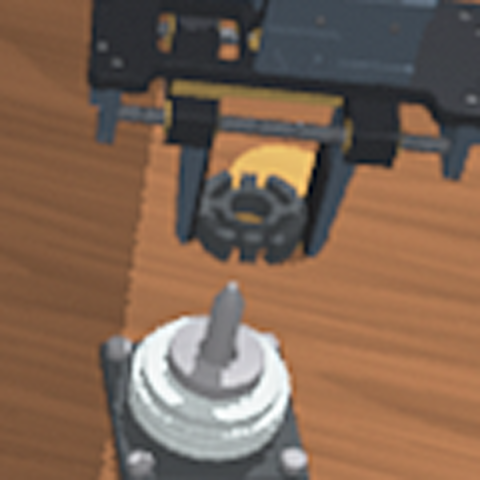

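The hub's hole is at crop (253,205) against the expected (252,207), so it is lined up.

send_rows:
  targets: "0 0 0.02 0 0 0 30;0 0 0.03 0 0 0 30;0 0 0.04 0 0 0 30;0 0 0.05 0 0 0 30;0 0 0.06 0 0 0 30;0 0 0.07 0 0 0 30;0 0 0.08 0 0 0 30;0 0 0.08 0 0 0 30;0 0 0.08 0 0 0 30"

```text
time_s: 13.23
ee_pos: [469.1, 250.3, 69.9]
ee_rot: [180.0, 0.1, 11.0]
force: [-0.5, 0.0, -1.2]
gripper_width: 51.5
gripper_force: 25.0
```

send_rows:
  targets: "0 0 0.005 0 0 0 30;0 0 0.008 0 0 0 30;0 0 0.0095 0 0 0 30;0 0 0.0095 0 0 0 30;0 0 0.0095 0 0 0 30"

```text
time_s: 13.65
ee_pos: [469.2, 250.3, 61.4]
ee_rot: [180.0, -0.0, 11.0]
force: [-1.7, -0.8, 4.3]
gripper_width: 52.0
gripper_force: 25.0
```

send_rows:
  targets: "0 0 0 0 0 0 75;0 0 0 0 0 0 75;0 0 0 0 0 0 75;0 0 0 0 0 0 75;0 0 0 0 0 0 75;0 0 -0.03 0 0 0 75;0 0 -0.06 0 0 0 75;0 0 -0.0895 0 0 0 75;0 0 -0.0895 0 0 0 75;0 0 -0.0895 0 0 0 75;0 0 -0.0895 0 0 0 75"

```text
time_s: 14.57
ee_pos: [468.8, 250.1, 149.9]
ee_rot: [180.0, 0.1, 11.0]
force: [0.4, -0.0, -0.6]
gripper_width: 68.4
gripper_force: 0.0
```

```bash
python3 d.py 469.3 250.6 150 636.2 279.7 150;  python3 d.py 469.3 250.6 150 466.5 36.9 150
python3 - <<'E'
from h import *
f=eyes.grab_frame("scene"); cv2.imwrite("pics/j.png",cv2.resize(f["image"][160:280,380:500],None,fx=4,fy=4,interpolation=2))
E
```

```text
[0.1694 0.0033 0.    ]
[-0.0435  0.2092  0.    ]
```

View pics/j.png

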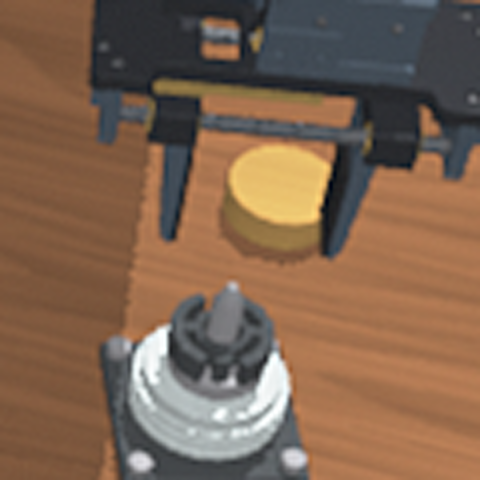

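The hub sits flat on the spacer, near crop (222,340). The drum is next.

send_rows:
  targets: "0.04 0.001 0 0 0 0 75;0.08 0.002 0 0 0 0 75;0.12 0.003 0 0 0 0 75;0.16 0.0033 0 0 0 0 75;0.1694 0.0033 0.02 0 0 0 70;0.1694 0.0033 0.05 0 0 0 70;0.1694 0.0033 0.08 0 0 0 70;0.1694 0.0033 0.1 0 0 0 70;0.1694 0.0033 0.1 0 0 0 70;0.1694 0.0033 0.1 0 0 0 70;0.1694 0.0033 0.1 0 0 0 70;0.1694 0.0033 0.1 0 0 0 70"

```text
time_s: 15.62
ee_pos: [637.3, 280.0, 52.2]
ee_rot: [-180.0, -0.2, 11.0]
force: [0.8, 0.0, -0.0]
gripper_width: 63.7
gripper_force: 0.0
```

```bash
python3 go.py 636.2 279.7 50; python3 - <<'E'
from h import *
f=eyes.grab_frame("scene"); cv2.imwrite("pics/k.png",cv2.resize(f["image"][260:380,370:490],None,fx=4,fy=4,interpolation=2))
E
```

```text
shift m [-0.0011  0.      0.0022] turn [-0.  -0.2  0. ]
15.6167 [637.3 280.   52.2] [-180.    -0.2   11. ] F [ 0.8  0.  -0. ] w 63.7 0.0
```

View pics/k.png

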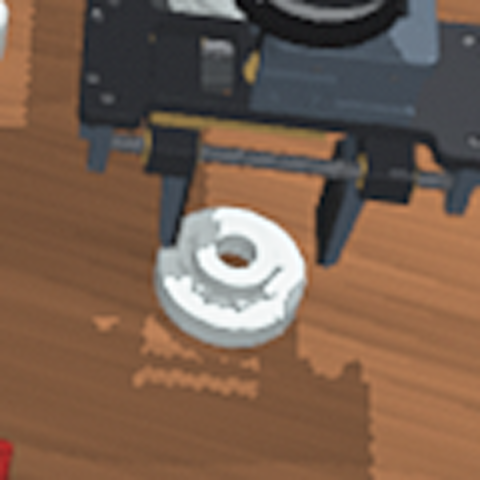

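The fingers stand either side of the boss, whose hole is near crop (237,250).

send_rows:
  targets: "0 0 0.015 0 0 0 70;0 0 0.027 0 0 0 70;0 0 0.027 0 0 0 70;0 0 0.027 0 0 0 70;0 0 0.027 0 0 0 20;0 0 0.027 0 0 0 20;0 0 0.027 0 0 0 20;0 0 0.027 0 0 0 20;0 0 0.027 0 0 0 20;0 0 0.027 0 0 0 20;0 0 0.027 0 0 0 20;0 0 0.027 0 0 0 20"
  grip_force: 30

```text
time_s: 16.67
ee_pos: [636.6, 279.3, 24.0]
ee_rot: [180.0, -0.1, 11.0]
force: [-0.4, -2.6, 3.6]
gripper_width: 38.5
gripper_force: 30.0
```

send_rows:
  targets: "0 0 0 0 0 0 20;0 0 0 0 0 0 20;0 0 -0.03 0 0 0 20;0 0 -0.06 0 0 0 20;0 0 -0.09 0 0 0 20;0 0 -0.127 0 0 0 20;-0.04 -0.001 -0.147 0 0 0 20;-0.08 -0.002 -0.147 0 0 0 20;-0.12 -0.003 -0.147 0 0 0 20;-0.16 -0.0033 -0.147 0 0 0 20;-0.1694 -0.0033 -0.147 0 0 0 20;-0.1694 -0.0033 -0.147 0 0 0 20"

```text
time_s: 17.67
ee_pos: [465.4, 249.6, 169.7]
ee_rot: [180.0, 0.2, 11.1]
force: [0.4, 1.1, -1.7]
gripper_width: 38.4
gripper_force: 30.0
```

send_rows:
  targets: "0 0 0 0 0 0 20;0 0 0 0 0 0 20;0 0 0 0 0 0 20;0 0 0 0 0 0 20;0 0 0 0 0 0 20"

```text
time_s: 18.08
ee_pos: [470.1, 250.5, 170.0]
ee_rot: [180.0, 0.0, 11.0]
force: [0.8, -0.6, -2.7]
gripper_width: 38.2
gripper_force: 30.0
```

```bash
python3 go.py 469.3 250.6 170; python3 - <<'E'
from h import *
f=eyes.grab_frame("scene"); cv2.imwrite("pics/l.png",cv2.resize(f["image"][150:270,380:500],None,fx=4,fy=4,interpolation=2))
for z in(147,165,178): print(z,((proj(f,[469.3,250.6,z])-[380,150])*4).round())
E
```

```text
shift m [-0.0008 -0.0003  0.    ] turn [ 0.  0. -0.]
18.0833 [470.1 250.5 170. ] [180.   0.  11.] F [ 0.8 -0.6 -2.7] w 38.2 30.0
147 [247. 269.]
165 [253. 243.]
178 [258. 224.]
```

View pics/l.png

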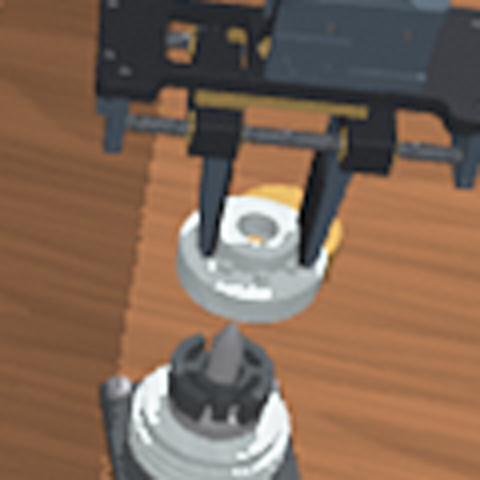

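The drum's hole is at (258,225) against the expected (258,224), and it hangs level. Lowering it now.

send_rows:
  targets: "0 0 0.02 0 0 0 20;0 0 0.03 0 0 0 20;0 0 0.04 0 0 0 20;0 0 0.05 0 0 0 20;0 0 0.06 0 0 0 20;0 0 0.066 0 0 0 20;0 0 0.072 0 0 0 20;0 0 0.078 0 0 0 20;0 0 0.078 0 0 0 20;0 0 0.078 0 0 0 20"

```text
time_s: 18.97
ee_pos: [469.3, 250.3, 92.3]
ee_rot: [180.0, 0.0, 11.0]
force: [-0.4, -0.2, -2.2]
gripper_width: 38.3
gripper_force: 30.0
```

send_rows:
  targets: "0 0 0.004 0 0 0 20;0 0 0.007 0 0 0 20;0 0 0.009 0 0 0 20;0 0 0.009 0 0 0 20;0 0 0.009 0 0 0 20"

```text
time_s: 19.38
ee_pos: [469.4, 250.4, 84.0]
ee_rot: [-180.0, -0.0, 11.0]
force: [-2.2, -0.4, 3.3]
gripper_width: 38.5
gripper_force: 30.0
```

Seated, at 84.0 mm with contact. Release it and go to the collar; opening to 70% clears the boss.

send_rows:
  targets: "0 0 0 0 0 0 70;0 0 0 0 0 0 70;0 0 0 0 0 0 70;0 0 0 0 0 0 70;0 0 0 0 0 0 70;0 0 -0.03 0 0 0 70;0 0 -0.06 0 0 0 70;0 0 -0.067 0 0 0 70;0 0 -0.067 0 0 0 70"

```text
time_s: 20.13
ee_pos: [470.9, 251.1, 152.9]
ee_rot: [-179.9, -0.3, 11.0]
force: [-1.0, -0.5, -0.1]
gripper_width: 64.1
gripper_force: 0.0
```

send_rows:
  targets: "-0.008 0.04 0 0 0 0 70;-0.016 0.08 0 0 0 0 70;-0.024 0.12 0 0 0 0 70;-0.032 0.16 0 0 0 0 70;-0.0435 0.2 0 0 0 0 70;-0.0435 0.2092 0.03 0 0 0 70;-0.0435 0.2092 0.06 0 0 0 70;-0.0435 0.2092 0.09 0 0 0 70;-0.0435 0.2092 0.1 0 0 0 70;-0.0435 0.2092 0.1 0 0 0 70;-0.0435 0.2092 0.1 0 0 0 70;-0.0435 0.2092 0.1 0 0 0 70"

```text
time_s: 21.13
ee_pos: [467.0, 36.8, 50.7]
ee_rot: [180.0, -0.0, 11.0]
force: [0.6, -0.3, -0.5]
gripper_width: 63.3
gripper_force: 0.0
```

```bash
python3 go.py 466.5 36.9 50; python3 - <<'E'
from h import *
f=eyes.grab_frame("scene"); cv2.imwrite("pics/m.png",cv2.resize(f["image"][180:300,300:500],None,fx=4,fy=4,interpolation=2))
E
```

```text
shift m [-0.0004 -0.0002  0.0007] turn [ 0. -0.  0.]
21.1333 [467.   36.8  50.7] [180.  -0.  11.] F [ 0.6 -0.3 -0.5] w 63.3 0.0
```

View pics/m.png

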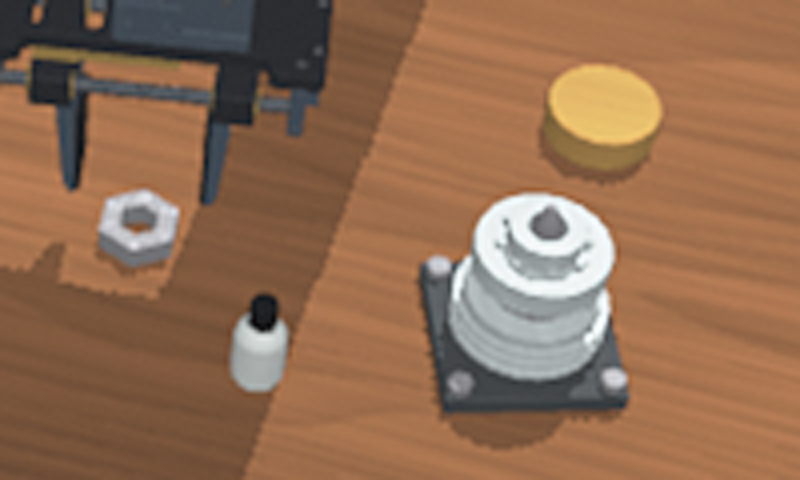

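The drum is seated with the shaft's tip poking through it, near crop (548,222). The fingers straddle the collar, near (140,225).

send_rows:
  targets: "0 0 0.025 0 0 3 70;0 0 0.04 0 0 3 70;0 0 0.047 0 0 3 70;0 0 0.047 0 0 3 70;0 0 0.047 0 0 3 70;0 0 0.047 0 0 3 20;0 0 0.047 0 0 3 20;0 0 0.047 0 0 3 20;0 0 0.047 0 0 3 20;0 0 0.047 0 0 3 20;0 0 0.047 0 0 3 20;0 0 0.047 0 0 3 20"
  grip_force: 25

```text
time_s: 22.18
ee_pos: [467.0, 36.7, 4.0]
ee_rot: [180.0, -0.1, 8.0]
force: [-0.9, -0.1, 6.0]
gripper_width: 39.8
gripper_force: 25.0
```

send_rows:
  targets: "0 0 0 0 0 0 20;0 0 0 0 0 0 20;0 0 -0.03 0 0 -3 20;0 0 -0.06 0 0 -3 20;0 0 -0.09 0 0 -3 20;0 0 -0.12 0 0 -3 20;0 0 -0.147 0 0 -3 20;0 0 -0.147 0 0 -3 20;0 0 -0.147 0 0 -3 20"

```text
time_s: 22.93
ee_pos: [467.2, 36.7, 151.4]
ee_rot: [180.0, -0.2, 11.0]
force: [-0.5, 0.1, -1.6]
gripper_width: 39.8
gripper_force: 25.0
```

send_rows:
  targets: "0.008 -0.04 0 0 0 0 20;0.016 -0.08 0 0 0 0 20;0.024 -0.12 0 0 0 0 20;0.032 -0.16 0 0 0 0 20;0.0435 -0.2 0 0 0 0 20;0.0435 -0.2092 0 0 0 0 20;0.0435 -0.2092 0 0 0 0 20;0.0435 -0.2092 0 0 0 0 20;0.0435 -0.2092 0 0 0 0 20;0.0435 -0.2092 0 0 0 0 20;0.0435 -0.2092 0 0 0 0 20"

```text
time_s: 23.85
ee_pos: [469.2, 248.9, 150.3]
ee_rot: [180.0, 0.0, 10.9]
force: [-0.3, -0.5, 0.4]
gripper_width: 40.0
gripper_force: 25.0
```

```bash
python3 go.py 469.3 250.6 150; python3 - <<'E'
from h import *
f=eyes.grab_frame("scene"); cv2.imwrite("pics/n.png",cv2.resize(f["image"][150:270,380:500],None,fx=4,fy=4,interpolation=2))
for z in(107,160): print(z,((proj(f,[469.3,250.6,z])-[380,150])*4).round())
E
```

```text
shift m [ 0.0004 -0.0017  0.0003] turn [ 0.   0.  -0.1]
23.85 [469.2 248.9 150.3] [180.    0.   10.9] F [-0.3 -0.5  0.4] w 40.0 25.0
107 [233. 324.]
160 [251. 250.]
```

View pics/n.png

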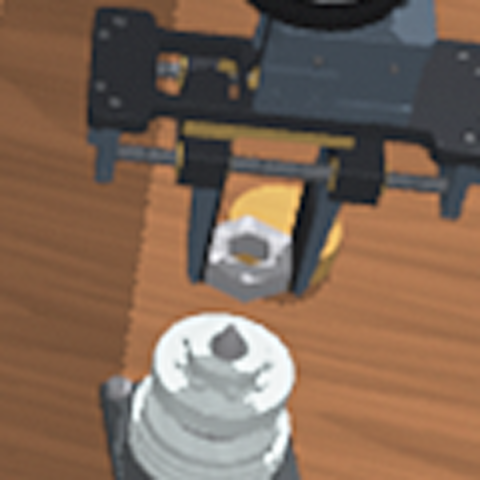

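The collar's hole is at (248,248) against the expected (251,250), so it is lined up within 1 to 2 mm. Lowering it.

send_rows:
  targets: "0 0 0.015 0 0 0 20;0 0 0.025 0 0 0 20;0 0 0.032 0 0 0 20;0 0 0.038 0 0 0 20;0 0 0.044 0 0 0 20;0 0 0.048 0 0 0 20;0 0 0.048 0 0 0 20;0 0 0.048 0 0 0 20"

```text
time_s: 24.57
ee_pos: [469.3, 250.4, 102.4]
ee_rot: [180.0, 0.0, 11.0]
force: [-0.1, 0.8, -0.4]
gripper_width: 39.6
gripper_force: 25.0
```

send_rows:
  targets: "0 0 0.004 0 0 0 20;0 0 0.006 0 0 0 20;0 0 0.008 0 0 0 20;0 0 0.008 0 0 0 20;0 0 0.008 0 0 0 20"

```text
time_s: 24.98
ee_pos: [469.5, 250.5, 95.0]
ee_rot: [-180.0, -0.0, 11.0]
force: [-0.3, -0.7, 4.9]
gripper_width: 39.6
gripper_force: 25.0
```

send_rows:
  targets: "0 0 0 0 0 0 70;0 0 0 0 0 0 70;0 0 0 0 0 0 70;0 0 0 0 0 0 70;0 0 0 0 0 0 70;0 0 -0.03 0 0 0 70;0 0 -0.06 0 0 0 70;0 0 -0.1 0 0 0 70;0 0 -0.12 0 0 0 70;0 0 -0.12 0 0 0 70;0 0 -0.12 0 0 0 70;0 0 -0.12 0 0 0 70"

```text
time_s: 25.98
ee_pos: [468.5, 249.9, 213.2]
ee_rot: [180.0, 0.1, 11.0]
force: [0.5, -1.2, 0.3]
gripper_width: 64.1
gripper_force: 0.0
```

```bash
python3 - <<'E'
from h import *
f=eyes.grab_frame("scene"); cv2.imwrite("pics/o.png",cv2.resize(f["image"][180:300,380:500],None,fx=4,fy=4,interpolation=2))
for z in(60,91,105): print(z,((proj(f,[469.3,250.6,z])-[380,180])*4).round())
E
```

```text
60 [218. 266.]
91 [228. 226.]
105 [233. 207.]
```

View pics/o.png

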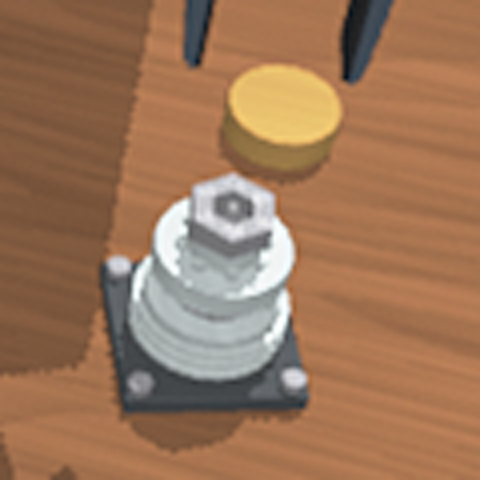

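The collar's top is centred near (233,207), exactly as predicted for z=105. It lies flat on the boss and the gripper is clear of it. Handing in.

```bash
python3 -c "
from workcell import env
print(env.job_done())"
```

```text
the job is handed in; nothing more can be done
None
```

I stacked the spacer, hub, drum and collar in that order on the shaft, let go of each, and handed the job in at about 26 s; each part looked flat and centred in the camera, but the hand-in returned no verdict.

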